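# Point out how the form gets stamped

### The job

Show the new clerk how the form is stamped, by pointing only, with the fingertips held about 3 cm straight above each thing and paused there for about two seconds: first the rubber stamp, then the middle of the ink pad, and last the empty square on the clipboard form. Finish still pointing at that square. Touch, lift or move nothing on the desk.

Things in the scene. Their poses are not given: they have to be found in the camera images.
- stamp_top (a point): Top centre of the turned handle of the wooden rubber stamp, which stands upright on the desk: foot 24 x 60 mm and 16 mm high, round handle up to 24 mm thick, 65 mm high over all. This point is 65 mm above the desk; its z axis points up.
- stamp: The same rubber stamp; origin at the centre of its underside, on the desk; z up, the 60 mm side of its foot along y. Loose, light and easily tipped.
- pad_top (a point): Centre of the top of the shut ink pad, a flat plastic case 104 x 135 x 33 mm lying on the desk. This point is 32 mm above the desk; z up.
- stamp_pad: The same ink pad; origin at the centre of its underside on the desk, z up, 104 mm along x and 135 mm along y. Loose.
- form_square (a point): Centre of the empty outlined square, 40 x 40 mm, printed on the form on the clipboard, in one of the two corners at the end away from the clip. The point lies on the paper, 5 mm above the desk; z up. The clipboard is a small fixed board 150 x 120 mm, 4 mm thick, with a flat steel clip (up to about 14 mm above the desk) at the end nearer the robot; x runs from the clip to the far end, and the square lies 44 mm along x and 25 mm toward -y from the board's centre.
- ink_bottle: Round ink bottle with a cap, 44 mm across and 56 mm high, standing near the stamp; not part of the job. Origin at the centre of its underside. Loose.
- glue_stick: Glue stick standing on end, 28 mm across and 86 mm high, the tallest thing near the work; not part of the job. Origin at the centre of its underside. Loose, easily tipped.
- staple_box: Small printed carton, 34 x 52 x 30 mm, lying near the stamp; not part of the job. Origin at the centre of its underside. Loose.
There are look-alikes about, which are no part of the job. Leave any red look-alike of the part that bears form_square alone. What is shaped like the ink_bottle but red is not meant.

How it is judged:
By the outcome, as a careful person would: the job done as asked, in the order asked, and still so for the second after the job is handed in, with the robot touching nothing.
It also fails if it takes over 48 s, if anything falls off the work surface, if the arm or the gripper's body presses on something with over 40 N, if the wrist force passes 120 N, or if a joint passes its speed limit or range.

### The arm

A 6-joint arm with a two-finger parallel gripper is mounted at the origin on the work surface; the furniture and walls round the work are solid. World frame = base frame: x ahead of the robot, y to its left, z up, the work surface at z = 0. Lengths are in mm, angles in degrees, forces in N, time in s.
With the tool pointing down it reaches from about 300 to 850 mm from the base axis. Payload 4.2 kg.
Tool frame: the origin (TCP) lies at the very end of the fingers, on their centre line; the grasp point (between the pads) lies env.pinch_z behind it (env.pinch_z is the distance from the TCP to the grasp point, in mm); z points along the fingers, y is the line along which they close (so a half turn about z gives the same grasp; the last joint's range is limited). The gripper opens to 91 mm and grips with 3 to 60 N. Pads are 32 mm wide; open, the fingers measure 118 mm over their backs; the gripper's body (76 mm by 178 mm) begins 60 mm behind the grasp point.
Start: joints at [68.526, 18.312, 89.639, -0, 72.044, -1.146], TCP at [199.76, 539.202, 213.976] pointing down, gripper open.
Joint ranges: [-177.97, 177.97], [-48.28, 115.42], [12.27, 149.76], [-77.06, 257.06], [2.81, 150.46], [-146.56, 146.56]. Speed limits (degrees/s): [147.25, 147.25, 180, 180, 180, 180].

### API

Orientations are given as [roll, pitch, yaw] about the fixed x, y, z axes, in that order (R = Rz(yaw) Ry(pitch) Rx(roll)).
In Python, from workcell import state, vision, job_done, env gives the robot as it stands.
- The arm moves only by the tool servo_tool, never from a script. Its argument "rows" is a list of rows, each a list of 5 numbers: the shift along the tool's x, y, z scaled (see below), then the turn about the tool's z scaled (see below), then the opening, from 0 (shut) to 1 (fully open). A call has 1 to 20 rows; each row is the pose to reach, as a shift and turn from the pose commanded when the call began, along the tool's axes at that moment; what a row does not reach only later rows make up. The controller multiplies each number of a shift by 200 mm and each number of a turn by 90 degrees. A row lasts 1/12 s, in which the tool goes at most 41.7 mm and 7.16 degrees, less where a joint would pass 70% of its speed; a pose out of reach is approached as far as the arm can. A call with a number of a shift or a turn outside -1 to 1 is refused whole. A call with a gripper value outside its range is refused whole. The fingers move at their own pace and stop on an object; "force" is the grip in N (left out, the last holds). Time passes only in rows, so rows that repeat a pose let the fingers close. It gives the time, the measured TCP pose, the force, the opening and the grip force at its end, in the units of the state.
- state(): the state, without advancing time (a new reading comes with each control period).
- vision.grab_frame(name): name is "side" or "top"; returns the picture (384x512x3 uint8, red, green, blue); there is no depth.
- vision.camera_info(name): a dict with "vertical_fov" (degrees; the focal length in pixels is half the picture's height over the tangent of half this angle, whatever the lens; pixels are square), "cx", "cy" (the principal point, pixels), "T" (4x4, takes a point from camera to world coordinates). Camera axes: x right, y up, looking along -z (the intrinsics and any distortion apply to the point x, -y, -z); pixel columns grow to the right and rows downward; lengths in mm; the calibration is good to about 2 mm. A picture is of the moment at which its call begins. camera_info takes no time and is no camera call.
- job_done(): hands the job in; it is judged then, once.
The state is a dict: "time_s": time; "qpos": joint angles; "qvel": joint speeds; "effort": joint torques, N m; "ee_pos": TCP position; "ee_rot": TCP orientation; "force": force on the tool from outside, world axes, zero at the start; "torque": the same for the moment, N m; "gripper_width": finger opening in mm; "gripper_force": force on a finger pad.
Only numpy, scipy, OpenCV 4.12 (cv2) and the standard library are available. Lean on these libraries where they do the work, as an engineer would, in place of code of your own. Each camera call takes 0.05 s, during which the arm holds its last target. There are 200 camera calls.

## Working session

There is one attempt and no reset: what is moved stays moved. The work goes in short steps, Python scripts to look and compute and a tool call to move; the robot and the scene stay as the last step left them, time stands still between calls to the robot, and variables do not carry over. Pictures are saved under pics/ and viewed, at most 10 in all, crops included, and the job is handed in when it is done.

Besides the shell and the picture viewer there is one more tool, called after "Emit:" as name(argument=value, ...) on one line, values as JSON. servo_tool: Moves the arm, as the interface text tells. Its arguments: {"type":"object","properties":{"rows":{"type":"array"},"force":{"type":"number"}},"required":["rows"]}

```bash
mkdir -p pics
python3 - <<'E'
from workcell import state, vision, env
import cv2
for n in("side","top"):
    f=vision.grab_frame(n); cv2.imwrite(f"pics/{n}0.png",cv2.resize(f[:,:,::-1],(800,600),interpolation=cv2.INTER_CUBIC)); cv2.imwrite(f"{n}_raw.png",f[:,:,::-1])
    print(n,vision.camera_info(n))
s=state();print(s['ee_pos'],s['ee_rot'],s['time_s'],s['gripper_width'],env.pinch_z)
E
```

```text
side {'vertical_fov': 52.520938512552306, 'cx': 250.02556131928824, 'cy': 193.28663342218434, 'T': array([[ 9.92079501e-01,  8.44879646e-02, -9.29518524e-02,
         3.08442507e+02],
       [-1.25585595e-01,  6.52103373e-01, -7.47655970e-01,
        -9.18155975e+02],
       [-2.55371467e-03,  7.53407576e-01,  6.57548860e-01,
         6.85803380e+02],
       [ 0.00000000e+00,  0.00000000e+00,  0.00000000e+00,
         1.00000000e+00]])}
top {'vertical_fov': 50.92642914352532, 'cx': 253.15299643790843, 'cy': 192.06736983407225, 'T': array([[ 4.27301022e-03,  9.87572419e-01, -1.57106517e-01,
         2.54030381e+02],
       [-9.99888384e-01,  1.97026386e-03, -1.48100478e-02,
        -2.19517452e+02],
       [-1.43164535e-02,  1.57152265e-01,  9.87470610e-01,
         9.38246902e+02],
       [ 0.00000000e+00,  0.00000000e+00,  0.00000000e+00,
         1.00000000e+00]])}
[199.59810389 538.77368126 213.22895602] [-1.79911530e+02 -3.92745443e-04  1.59670651e+02] 0.1 91.11228705233049 18.8
```

View pics/top0.png

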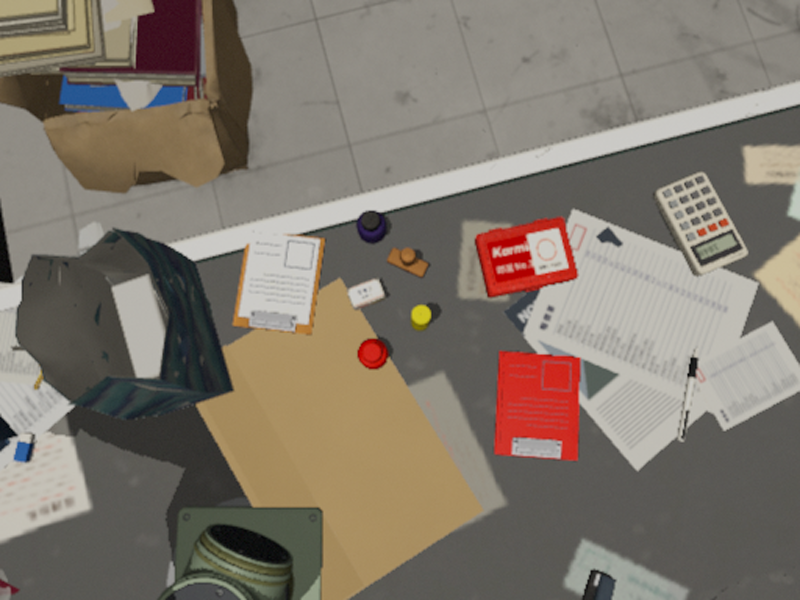

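View pics/side0.png

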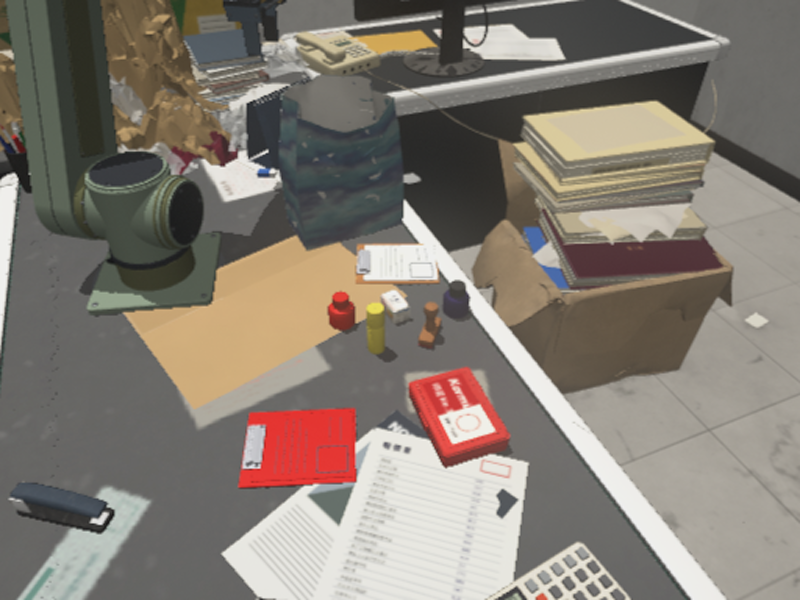

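The top view shows these candidates:
- **Stamp:** wooden, at (407,258).
- **Ink pad:** red case at (526,257).
- **Clipboard:** the brown one at (280,283), with its square at (299,254). The red clipboard at (537,405) is a look-alike.
- **Bottles:** ink bottle at (371,226); the red bottle at (372,352) is a look-alike.
- **Obstacles:** the glue stick at (421,317), and a tall bag at (120,320) that stands between the arm and the work.

Next I'll check close crops.

Run:
```python
import cv2,numpy as np
t=cv2.imread('top_raw.png');s=cv2.imread('side_raw.png')
a=cv2.resize(t[135:215,140:380],(800,267),interpolation=cv2.INTER_CUBIC)  # scale 3.333
b=cv2.resize(s[150:300,220:340],(0,0),fx=3.9,fy=3.9,interpolation=cv2.INTER_CUBIC)
cv2.imwrite('pics/t1.png',a);cv2.imwrite('pics/s1.png',b)
```

```text
(no output)
```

View pics/t1.png

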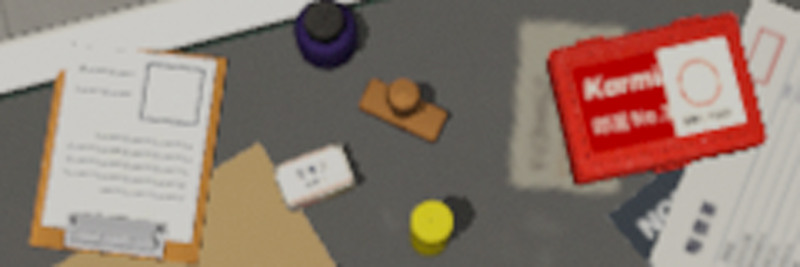

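View pics/s1.png

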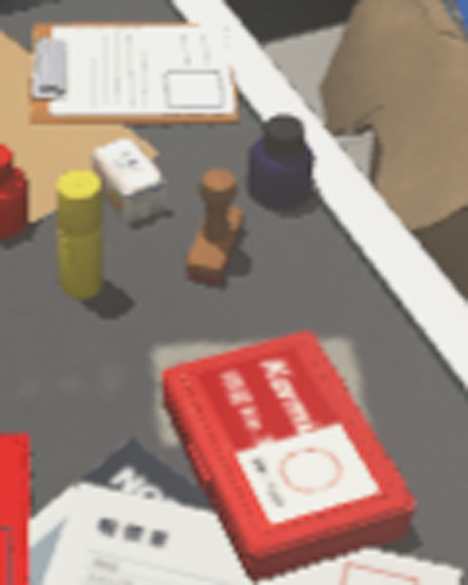

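The crops confirm the choice: the wooden stamp with its head at top-crop (405,93), the brown clipboard's square at (173,94), and the ink pad. Now I'll triangulate these and the bag.

```bash
cat > h.py <<'E'
import numpy as np
from workcell import vision
def ray(n,u,v):
    c=vision.camera_info(n);f=192/np.tan(np.radians(c['vertical_fov']/2))
    d=c['T'][:3,:3]@np.array([(u-c['cx'])/f,-(v-c['cy'])/f,-1]);return c['T'][:3,3],d/np.linalg.norm(d)
def tri(a,b):
    (o1,d1),(o2,d2)=ray('top',*a),ray('side',*b)
    s=np.linalg.lstsq(np.c_[d1,-d2],o2-o1,rcond=None)[0]
    p,q=o1+s[0]*d1,o2+s[1]*d2;return (p+q)/2,np.linalg.norm(p-q)
def atz(n,px,z):
    o,d=ray(n,*px);return o+d*(z-o[2])/d[2]
T=lambda x,y:(140+x/3.3333-.35,135+y/3.3333-.35); S=lambda x,y:(220+x/3.9-.37,150+y/3.9-.37); F=lambda x,y:(x*.64-.18,y*.64-.18)
E
python3 - <<'E'
from h import *
np.set_printoptions(precision=1,suppress=True)
for n,a,b,z in [('stamp',(405,92),(218,177),65),('square',(173,94),(195,88),5),('glue',(432,220),(79,183),86),('bottle',(325,18),(285,127),56),('padcornerFR',(737,15),(412,495),33),('padcornerFL',(552,50),(310,335),33),('padNR',(764,140),(245,550),33),('padNL',(578,180),(165,372),33)]:
    p,e=tri(T(*a),S(*b));print(n,p,'gap%.1f'%e,atz('top',T(*a),z),atz('side',S(*b),z))
print('label circle',tri(T(698,83),S(310,470)))
# square / pad corners from each view
for n,k in(('sq top',[(145,62),(207,67),(201,126),(139,120)]),):
    print(n,[atz('top',T(*c),5)[:2] for c in k])
print('board top',[atz('top',T(*c),4)[:2] for c in [(226,57),(195,262),(30,245)]])
for bt,tp in (((402,205),(400,105)),((305,243),(283,90))):
    q=atz('side',F(*bt),0);o,d=ray('side',*F(*tp));k=np.dot(q[:2]-o[:2],d[:2])/np.dot(d[:2],d[:2]);print('bag base',q,'top',o+d*k)
for p in((230,388),(80,415),(40,255),(115,230),(165,240)): print('bag toppx',p,[atz('top',F(*p),z)[:2] for z in(0,250)])
E
```

```text
stamp [ 458.7 -223.9   63.1] gap3.5 [ 460.  -223.9   65. ] [ 456.4 -226.5   65. ]
square [472.3 -58.5   3.2] gap1.2 [472.5 -58.8   5. ] [471.2 -60.9   5. ]
glue [ 370.1 -241.3   83.3] gap2.8 [ 371.2 -241.1   86. ] [ 368.4 -244.6   86. ]
bottle [ 513.  -169.4   52.9] gap2.8 [ 513.6 -169.5   56. ] [ 510.5 -173.4   56. ]
padcornerFR [ 521.3 -453.8   34.5] gap1.5 [ 522.5 -454.3   33. ] [ 521.  -452.9   33. ]
padcornerFL [ 497.5 -326.7   24.5] gap4.3 [ 497.4 -325.8   33. ] [ 492.8 -334.7   33. ]
padNR [ 432.  -470.9   27.1] gap6.5 [ 434.1 -469.4   33. ] [ 427.6 -475.4   33. ]
padNL [ 407.2 -343.3   23.1] gap1.4 [ 406.2 -342.    33. ] [ 405.  -352.1   33. ]
label circle (array([ 473.8, -426.7,   28.6]), np.float64(2.5206698463665695))
sq top [array([496., -38.]), array([492.3, -82.6]), array([449.3, -79.4]), array([453.6, -35.1])]
board top [array([500. , -95.9]), array([352.4, -77.5]), array([364.1,  38.9])]
bag base [467.4 166.9   0. ] top [461.7 167.7 217.2]
bag base [262.6  55.8   0. ] top [256.1  55.5 301.2]
bag toppx (230, 388) [array([271.4,  39.6]), array([266.8, -29.4])]
bag toppx (80, 415) [array([231.1, 260.1]), array([237.2, 132.3])]
bag toppx (40, 255) [array([472.9, 342.3]), array([414.6, 192.6])]
bag toppx (115, 230) [array([512.6, 229.1]), array([443.7, 109.6])]
bag toppx (165, 240) [array([496.8, 150.4]), array([432.1,  51.9])]
```

Emit:
servo_tool(rows=[[0, 0, -0.1, 0, 0], [0, 0, -0.25, 0, 0], [0, 0, -0.45, 0, 0], [0, 0, -0.65, 0, 0], [0, 0, -0.8, 0, 0], [0, 0, -0.95, 0, 0], [0, 0, -1, 0, 0], [0, 0, -1, 0, 0], [0, 0, -1, 0, 0]])

```text
time_s: 0.85
ee_pos: [199.7, 539.2, 413.5]
ee_rot: [-180.0, 0.0, 159.7]
force: [1.1, -0.3, -0.5]
gripper_width: 34.2
gripper_force: 0.0
```

```bash
cat >> h.py <<'E'
from scipy.spatial.transform import Rotation as R
def go(p,st):
    return R.from_euler('xyz',st['ee_rot'],degrees=True).inv().apply(np.array(p)-st['ee_pos'])/200
E
python3 - <<'E'
from h import *
from workcell import state
s=state();print(s['ee_pos'],s['ee_rot'],s['qpos'],s['gripper_width'],s['time_s'],s['force'])
for p in([400,400,430],[500,250,430],[500,100,430],[480,-60,430]):print(p,go(p,s))
E
```

```text
[199.74777865 539.15066831 413.48024814] [-1.79984591e+02  2.78204438e-04  1.59669767e+02] [ 6.85253137e+01  1.55835497e+01  6.56295058e+01 -5.92905314e-04
  9.88023452e+01 -1.14454358e+00] 34.24656692866934 0.85 [ 1.06401071 -0.27274078 -0.47665113]
[400, 400, 430] [-1.18061462 -0.30456545 -0.08251112]
[500, 250, 430] [-1.91004036 -0.83412949 -0.08236515]
[500, 100, 430] [-2.17061323 -1.53740876 -0.08217475]
[480, -60, 430] [-2.35478706 -2.32231637 -0.08196276]
```

Emit:
servo_tool(rows=[[-0.1, -0.03, -0.01, 0, 0], [-0.25, -0.08, -0.03, 0, 0], [-0.42, -0.13, -0.05, 0, 0], [-0.6, -0.18, -0.07, 0, 0], [-0.77, -0.23, -0.1, 0, 0], [-0.94, -0.28, -0.1, 0, 0], [-1, -0.3, -0.1, 0, 0], [-1, -0.3, -0.1, 0, 0]])

```text
time_s: 1.52
ee_pos: [368.2, 411.4, 431.8]
ee_rot: [-179.8, -0.1, 159.4]
force: [-0.6, 0.0, -0.0]
gripper_width: 0.5
gripper_force: 0.0
```

Emit:
servo_tool(rows=[[-0.08, -0.06, 0, 0, 0], [-0.2, -0.15, 0, 0, 0], [-0.33, -0.25, 0, 0, 0], [-0.46, -0.34, 0, 0, 0], [-0.59, -0.44, 0, 0, 0], [-0.72, -0.54, 0, 0, 0], [-0.8, -0.6, 0, 0, 0], [-0.8, -0.6, 0, 0, 0]])

```text
time_s: 2.18
ee_pos: [475.6, 243.5, 432.3]
ee_rot: [-179.8, -0.1, 159.5]
force: [-0.0, 0.5, -0.3]
gripper_width: 0.7
gripper_force: 0.0
```

Run:
```python
from h import *
from workcell import state
import cv2
a=vision.grab_frame('top');b=vision.grab_frame('side');cv2.imwrite('pics/m1.png',np.hstack([cv2.resize(x,(400,300)) for x in(a,b)])[:,:,::-1])
s=state();print(s['ee_pos'],s['qpos'],s['gripper_width'],s['time_s'],s['force'])
```

```text
[474.10813627 246.05373213 432.76654472] [ 2.61421839e+01  1.16883215e+01  6.81729757e+01  8.51994790e-02
  1.00274549e+02 -4.35144056e+01] 0.2982681731833232 2.2833 [ 0.07156669 -0.19006672  0.3616188 ]
```

View pics/m1.png

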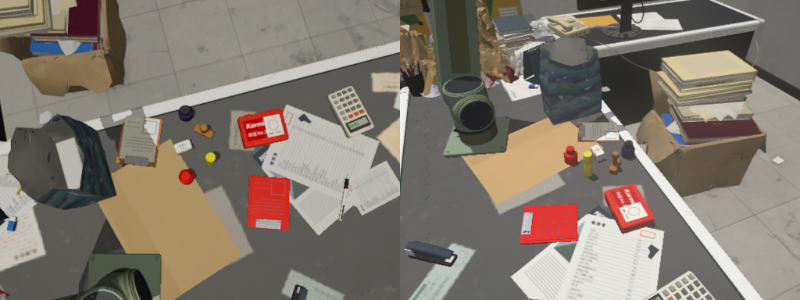

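The arm is above both fields of view with its shadow on the clipboard. The bag and desk look undisturbed and there is no force, so I'll carry on.

Emit:
servo_tool(rows=[[-0.04, -0.1, 0, 0, 0], [-0.1, -0.24, 0, 0, 0], [-0.17, -0.39, 0, 0, 0], [-0.24, -0.54, 0, 0, 0], [-0.3, -0.68, 0, 0, 0], [-0.36, -0.82, 0, 0, 0], [-0.4, -0.9, 0, 0, 0], [-0.4, -0.9, 0, 0, 0]])

```text
time_s: 2.95
ee_pos: [486.9, 47.9, 433.5]
ee_rot: [-180.0, -0.0, 159.6]
force: [0.3, 0.5, -0.5]
gripper_width: 0.3
gripper_force: 0.0
```

Emit:
servo_tool(rows=[[-0.04, -0.1, 0, 0, 0], [-0.1, -0.24, 0, 0, 0], [-0.16, -0.4, 0, 0, 0], [-0.22, -0.56, 0, 0, 0], [-0.26, -0.72, 0, 0, 0], [-0.29, -0.86, 0, 0, 0], [-0.3, -0.95, 0, 0, 0], [-0.3, -0.95, 0, 0, 0], [-0.3, -0.95, 0, 0, 0]])

```text
time_s: 3.7
ee_pos: [478.0, -148.7, 433.5]
ee_rot: [179.9, -0.1, 159.7]
force: [0.2, -0.0, 0.5]
gripper_width: 0.6
gripper_force: 0.0
```

Run:
```python
from h import *
from workcell import state
s=state();print(s['ee_pos'],s['ee_rot'],s['qpos'],s['time_s'],s['force'])
print(go([458.5,-225,260],s))
```

```text
[ 477.95905002 -148.70255154  433.47630211] [ 1.79902645e+02 -5.96991419e-02  1.59717952e+02] [-18.66481397   8.27986962  72.32550993   0.10036364  99.45153399
 -88.36628317] 3.7 [ 0.18131958 -0.02401153  0.46644435]
[-0.04188045 -0.3930339   0.86667177]
```

Emit:
servo_tool(rows=[[-0.01, -0.1, 0.03, 0, 0], [-0.03, -0.25, 0.1, 0, 0], [-0.04, -0.36, 0.22, 0, 0], [-0.04, -0.39, 0.36, 0, 0], [-0.04, -0.39, 0.5, 0, 0], [-0.04, -0.39, 0.64, 0, 0], [-0.04, -0.39, 0.76, 0, 0], [-0.04, -0.39, 0.84, 0, 0], [-0.04, -0.39, 0.87, 0, 0], [-0.04, -0.39, 0.87, 0, 0], [-0.04, -0.39, 0.87, 0, 0]])

```text
time_s: 4.62
ee_pos: [458.9, -225.1, 260.7]
ee_rot: [180.0, 0.1, 159.8]
force: [-0.5, 0.4, 0.2]
gripper_width: 0.4
gripper_force: 0.0
```

Run:
```python
from h import *
from workcell import state
import cv2
a=vision.grab_frame('top');b=vision.grab_frame('side');cv2.imwrite('pics/m2.png',np.hstack([cv2.resize(a[60:260,160:360],(390,390)),cv2.resize(b[60:260,200:400],(390,390))])[:,:,::-1])
s=state();print(s['ee_pos'],s['ee_rot'],s['time_s'],s['force'])
print(go([458.5,-225,95],s))
```

```text
[ 459.0557178  -225.86234934  261.41347715] [-1.79999887e+02  1.67614965e-01  1.59724772e+02] 4.7167 [ 0.75514708 -1.00318893  0.04931943]
[0.00653471 0.00308337 0.83205182]
```

View pics/m2.png

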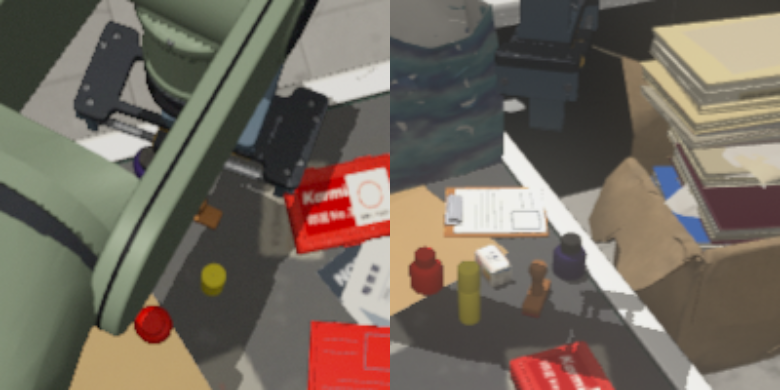

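The shut fingers hang above the stamp, which is at (540,268) in the side panel, and nothing is disturbed. I'll descend and hold.

Emit:
servo_tool(rows=[[0, 0, 0.05, 0, 0], [0, 0, 0.15, 0, 0], [0, 0, 0.27, 0, 0], [0, 0, 0.4, 0, 0], [0, 0, 0.52, 0, 0], [0, 0, 0.63, 0, 0], [0, 0, 0.72, 0, 0], [0, 0, 0.78, 0, 0], [0, 0, 0.81, 0, 0], [0, 0, 0.825, 0, 0], [0, 0, 0.825, 0, 0], [0, 0, 0.825, 0, 0], [0, 0, 0.825, 0, 0]])

```text
time_s: 5.8
ee_pos: [458.6, -226.5, 95.9]
ee_rot: [-180.0, 0.1, 159.7]
force: [0.1, 0.3, -0.7]
gripper_width: 0.5
gripper_force: 0.0
```

Run:
```python
from h import *
from workcell import state
import cv2
b=vision.grab_frame('side');cv2.imwrite('pics/m3.png',cv2.resize(b[110:230,240:360],(600,600),interpolation=2)[:,:,::-1])
s=state();print(s['ee_pos'],s['ee_rot'],s['time_s'],s['force'])
```

```text
[ 458.56085639 -226.4595114    95.82670989] [-1.79991523e+02  1.13905308e-01  1.59670091e+02] 5.85 [-0.35275     0.40854888 -0.78452228]
```

View pics/m3.png

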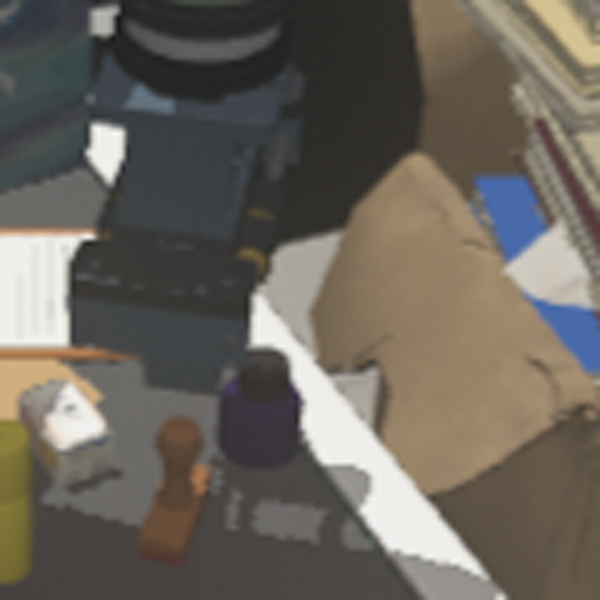

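The fingertips at (185,388) are right above the stamp head at (181,428), with clear air between them. Hold, then rise.

Emit:
servo_tool(rows=[[0, 0, 0, 0, 0], [0, 0, 0, 0, 0], [0, 0, 0, 0, 0], [0, 0, 0, 0, 0], [0, 0, 0, 0, 0], [0, 0, 0, 0, 0], [0, 0, 0, 0, 0], [0, 0, 0, 0, 0], [0, 0, 0, 0, 0], [0, 0, 0, 0, 0], [0, 0, 0, 0, 0], [0, 0, 0, 0, 0], [0, 0, 0, 0, 0], [0, 0, 0, 0, 0], [0, 0, 0, 0, 0], [0, 0, 0, 0, 0], [0, 0, 0, 0, 0], [0, 0, 0, 0, 0], [0, 0, 0, 0, 0], [0, 0, 0, 0, 0]])

```text
time_s: 7.52
ee_pos: [457.9, -226.2, 94.9]
ee_rot: [180.0, -0.0, 159.7]
force: [0.5, 0.4, 0.7]
gripper_width: 0.4
gripper_force: 0.0
```

Emit:
servo_tool(rows=[[0, 0, 0, 0, 0], [0, 0, 0, 0, 0], [0, 0, 0, 0, 0], [0, 0, 0, 0, 0], [0, 0, 0, 0, 0], [0, 0, -0.05, 0, 0], [0, 0, -0.15, 0, 0], [0, 0, -0.28, 0, 0], [0, 0, -0.4, 0, 0], [0, 0, -0.5, 0, 0], [0, 0, -0.55, 0, 0], [0, 0, -0.55, 0, 0]])

```text
time_s: 8.52
ee_pos: [459.3, -226.8, 207.8]
ee_rot: [-180.0, 0.3, 159.7]
force: [-0.3, 0.6, -0.0]
gripper_width: 0.4
gripper_force: 0.0
```

Emit:
servo_tool(rows=[[-0.03, -0.08, 0, 0, 0], [-0.08, -0.2, 0, 0, 0], [-0.14, -0.34, 0, 0, 0], [-0.2, -0.49, 0, 0, 0], [-0.25, -0.63, 0, 0, 0], [-0.3, -0.74, 0, 0, 0], [-0.325, -0.81, 0, 0, 0], [-0.325, -0.81, 0, 0, 0], [-0.325, -0.81, 0, 0, 0], [-0.325, -0.81, 0, 0, 0]])

```text
time_s: 9.35
ee_pos: [462.3, -399.3, 204.3]
ee_rot: [179.9, -0.1, 159.7]
force: [0.3, -0.3, 0.9]
gripper_width: 0.4
gripper_force: 0.0
```

Run:
```python
from h import *
from workcell import state
s=state();print(s['ee_pos'],s['ee_rot'],s['qpos'],s['time_s'],s['force'])
print(go([463,-402,62],s))
```

```text
[ 462.33643148 -399.3132961   204.2750662 ] [ 1.79918884e+02 -9.76859827e-02  1.59698671e+02] [-4.19169929e+01  2.19592568e+01  8.55114733e+01  4.13055769e-02
  7.26499718e+01 -1.11627954e+02] 9.35 [ 0.32728129 -0.26265123  0.8586024 ]
[-0.00898544 -0.01245498  0.71134413]
```

Emit:
servo_tool(rows=[[0, 0, 0.05, 0, 0], [0, 0, 0.15, 0, 0], [0, 0, 0.27, 0, 0], [0, 0, 0.4, 0, 0], [-0.01, -0.01, 0.52, 0, 0], [-0.01, -0.01, 0.61, 0, 0], [-0.01, -0.01, 0.67, 0, 0], [-0.01, -0.01, 0.7, 0, 0], [-0.01, -0.01, 0.71, 0, 0], [-0.01, -0.01, 0.71, 0, 0], [-0.01, -0.01, 0.71, 0, 0], [-0.01, -0.01, 0.71, 0, 0]])

```text
time_s: 10.35
ee_pos: [464.4, -403.5, 64.0]
ee_rot: [-180.0, 0.1, 159.7]
force: [-0.1, -0.4, -0.5]
gripper_width: 0.6
gripper_force: 0.0
```

Run:
```python
from h import *
from workcell import state
import cv2
b=vision.grab_frame('side');cv2.imwrite('pics/m4.png',cv2.resize(b[150:310,220:380],(600,600),interpolation=2)[:,:,::-1])
s=state();print(s['ee_pos'],s['ee_rot'],s['time_s'],s['force'])
```

```text
[ 464.32246713 -403.55553802   63.99759735] [-1.79961637e+02  1.11631964e-01  1.59677453e+02] 10.4 [ 0.33248567 -0.63352569  0.7276153 ]
```

View pics/m4.png

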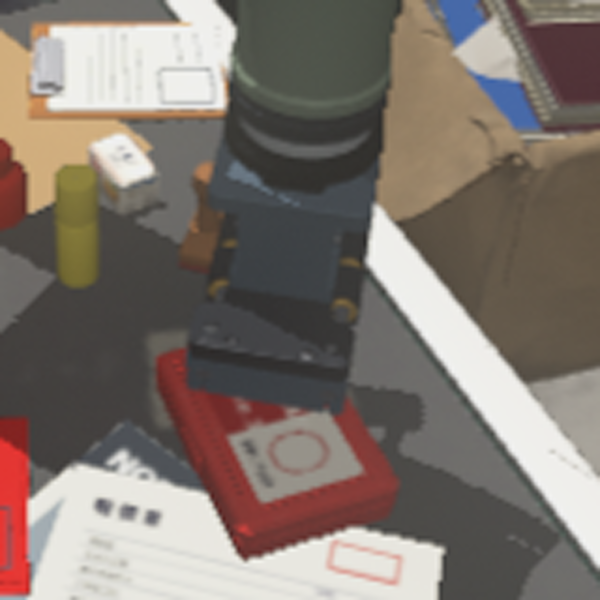

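The fingertips are just above the pad's middle at about (272,423) in the crop. Hold, rise, then move on to the square.

Emit:
servo_tool(rows=[[0, 0, 0, 0, 0], [0, 0, 0, 0, 0], [0, 0, 0, 0, 0], [0, 0, 0, 0, 0], [0, 0, 0, 0, 0], [0, 0, 0, 0, 0], [0, 0, 0, 0, 0], [0, 0, 0, 0, 0], [0, 0, 0, 0, 0], [0, 0, 0, 0, 0], [0, 0, 0, 0, 0], [0, 0, 0, 0, 0], [0, 0, 0, 0, 0], [0, 0, 0, 0, 0], [0, 0, 0, 0, 0], [0, 0, 0, 0, 0], [0, 0, 0, 0, 0], [0, 0, 0, 0, 0], [0, 0, 0, 0, 0], [0, 0, 0, 0, 0]])

```text
time_s: 12.07
ee_pos: [463.8, -403.2, 62.9]
ee_rot: [180.0, -0.0, 159.7]
force: [0.6, 0.0, -0.4]
gripper_width: 0.1
gripper_force: 0.0
```

Emit:
servo_tool(rows=[[0, 0, 0, 0, 0], [0, 0, 0, 0, 0], [0, 0, 0, 0, 0], [0, 0, 0, 0, 0], [0, 0, 0, 0, 0], [0, 0, -0.05, 0, 0], [0, 0, -0.15, 0, 0], [0, 0, -0.28, 0, 0], [0, 0, -0.42, 0, 0], [0, 0, -0.56, 0, 0], [0, 0, -0.67, 0, 0], [0, 0, -0.74, 0, 0], [0, 0, -0.75, 0, 0], [0, 0, -0.75, 0, 0]])

```text
time_s: 13.23
ee_pos: [464.1, -403.5, 214.3]
ee_rot: [-179.9, 0.1, 159.7]
force: [-0.3, 0.5, -0.1]
gripper_width: 0.7
gripper_force: 0.0
```

Emit:
servo_tool(rows=[[0.03, 0.08, 0, 0, 0], [0.08, 0.2, 0, 0, 0], [0.13, 0.35, 0, 0, 0], [0.19, 0.5, 0, 0, 0], [0.24, 0.65, 0, 0, 0], [0.29, 0.78, 0, 0, 0], [0.32, 0.87, 0, 0, 0], [0.33, 0.9, 0, 0, 0], [0.33, 0.9, 0, 0, 0]])

```text
time_s: 13.98
ee_pos: [463.9, -210.2, 212.0]
ee_rot: [180.0, -0.1, 159.8]
force: [-0.6, 0.1, -0.3]
gripper_width: 0.4
gripper_force: 0.0
```

Run:
```python
from h import *
from workcell import state
s=state();print(s['ee_pos'],s['ee_rot'],s['time_s'],s['force'])
print(go([472,-60,200],s))
```

```text
[ 463.90968238 -210.22043005  212.00733559] [ 1.79988843e+02 -1.18667125e-01  1.59795690e+02] 13.9833 [-0.56905018  0.13725597 -0.25046176]
[0.22131994 0.71884354 0.06063517]
```

Emit:
servo_tool(rows=[[0.02, 0.07, 0, 0, 0], [0.06, 0.18, 0, 0, 0], [0.1, 0.32, 0, 0, 0], [0.14, 0.46, 0, 0, 0], [0.18, 0.58, 0, 0, 0], [0.21, 0.67, 0, 0, 0], [0.22, 0.71, 0, 0, 0], [0.22, 0.72, 0, 0, 0], [0.22, 0.72, 0, 0, 0], [0.22, 0.72, 0, 0, 0], [0.22, 0.72, 0, 0, 0]])

```text
time_s: 14.9
ee_pos: [473.3, -62.4, 212.8]
ee_rot: [-180.0, -0.0, 159.6]
force: [-0.1, -0.3, 0.4]
gripper_width: 0.4
gripper_force: 0.0
```

Run:
```python
from h import *
from workcell import state
s=state();print(s['ee_pos'],s['ee_rot'],s['time_s'],s['force'])
print(go([472,-60,35],s))
```

```text
[473.31115896 -62.4036526  212.79179348] [-1.79974535e+02 -1.48386684e-03  1.59592660e+02] 14.9 [-0.06483814 -0.29026764  0.36951915]
[0.01031199 0.00937311 0.88895516]
```

Emit:
servo_tool(rows=[[0, 0, 0.05, 0, 0], [0, 0, 0.15, 0, 0], [0, 0, 0.28, 0, 0], [0, 0, 0.42, 0, 0], [0.01, 0.01, 0.56, 0, 0], [0.01, 0.01, 0.68, 0, 0], [0.01, 0.01, 0.77, 0, 0], [0.01, 0.01, 0.83, 0, 0], [0.01, 0.01, 0.87, 0, 0], [0.01, 0.01, 0.89, 0, 0], [0.01, 0.01, 0.89, 0, 0], [0.01, 0.01, 0.89, 0, 0], [0.01, 0.01, 0.89, 0, 0]])

```text
time_s: 15.98
ee_pos: [472.7, -58.8, 35.7]
ee_rot: [180.0, 0.1, 159.7]
force: [0.0, 0.1, 0.0]
gripper_width: 0.3
gripper_force: 0.0
```

Run:
```python
from h import *
from workcell import state
import cv2
b=vision.grab_frame('side');cv2.imwrite('pics/m5.png',cv2.resize(b[90:250,200:360],(600,600),interpolation=2)[:,:,::-1])
s=state();print(s['ee_pos'],s['ee_rot'],s['time_s'],s['force'])
```

```text
[472.74828596 -58.7691516   35.72822297] [1.79972505e+02 1.10584789e-01 1.59668222e+02] 16.0333 [-0.57036817  0.20857094 -0.55944832]
```

View pics/m5.png

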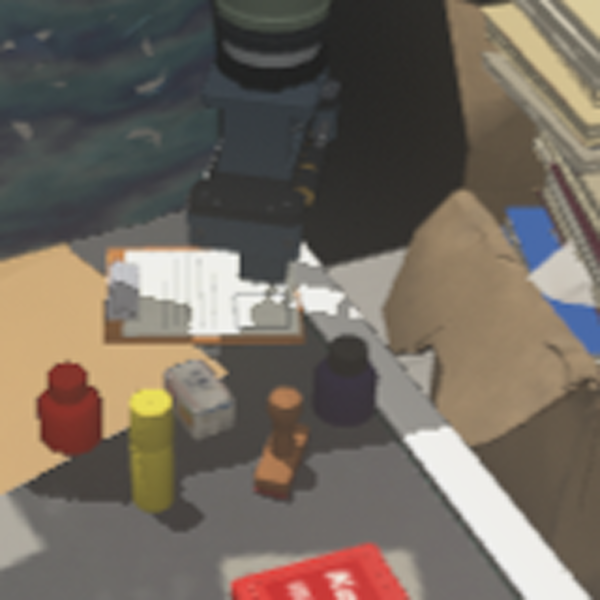

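Emit:
servo_tool(rows=[[0, 0, 0, 0, 0], [0, 0, 0, 0, 0], [0, 0, 0, 0, 0], [0, 0, 0, 0, 0], [0, 0, 0, 0, 0], [0, 0, 0, 0, 0], [0, 0, 0, 0, 0], [0, 0, 0, 0, 0], [0, 0, 0, 0, 0], [0, 0, 0, 0, 0], [0, 0, 0, 0, 0], [0, 0, 0, 0, 0], [0, 0, 0, 0, 0], [0, 0, 0, 0, 0], [0, 0, 0, 0, 0], [0, 0, 0, 0, 0], [0, 0, 0, 0, 0], [0, 0, 0, 0, 0], [0, 0, 0, 0, 0], [0, 0, 0, 0, 0]])

```text
time_s: 17.7
ee_pos: [472.0, -58.6, 34.9]
ee_rot: [180.0, 0.0, 159.7]
force: [-0.7, 0.3, -0.4]
gripper_width: 0.8
gripper_force: 0.0
```

The fingertips at (264,280) are over the square at (263,310) and everything is still standing in place. I'll hold a little longer and hand in.

Emit:
servo_tool(rows=[[0, 0, 0, 0, 0], [0, 0, 0, 0, 0], [0, 0, 0, 0, 0], [0, 0, 0, 0, 0], [0, 0, 0, 0, 0], [0, 0, 0, 0, 0]])

```text
time_s: 18.2
ee_pos: [472.1, -58.6, 34.9]
ee_rot: [180.0, -0.0, 159.7]
force: [0.6, 0.0, -1.1]
gripper_width: 0.7
gripper_force: 0.0
```

```bash
python3 -c "
from workcell import job_done
print(job_done())"
```

```text
the job is handed in; nothing more can be done
None
```

The job is handed in at about 18 s: the arm pointed at the stamp, the ink pad and the form square in that order, about 3 cm above each for a little over two seconds, and it is still pointing at the square, with no sign of contact in the force readings or pictures.

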